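Fit a spread snap ring over the axle stub and hold it in the groove

ROBOT

A 7-joint arm with a two-finger parallel gripper is mounted at the origin on a cart in front of the work surface, level with it; the furniture and walls round the work are solid. World frame = base frame: x ahead of the robot, y to its left, z up, the work surface at z = 0. Lengths are in m, angles in rad, forces in N, time in s.
With the tool pointing down it reaches from about 0.425 to 0.925 m from the base axis. Payload 6.8 kg.
Tool frame: the origin (TCP) lies on the centre line of the jaws, within the pads' length; the fingertips stand 14 mm ahead of it and the grasp point (between the pads) lies 5 mm behind it (bot.finger_overhang is the distance from the TCP to the fingertips, in m); z points along the fingers, y is the line along which they close (so a half turn about z gives the same grasp; the last joint's range is limited). The gripper opens to 85 mm and grips with 20 to 120 N. Pads are 22 mm wide; open, the fingers measure 114 mm over their backs; the gripper's body (76 mm by 85 mm) begins 54 mm behind the grasp point. The pads swing forward as they close: fully open they stand 13 mm farther back than shut.
Start: joints at [-1.246, 0.477, 0.022, 1.555, -0.011, 1.109, -0.083], TCP at [0.283, 0.613, 0.245] pointing down, gripper open.
Joint ranges: [-2.96, 2.96], [-0.34, 2.1], [-1.41, 1.46], [0.24, 2.44], [-1.37, 4.51], [0.17, 1.92], [-2.96, 2.96]. Speed limits (rad/s): [2.39, 2.39, 3.14, 3.14, 3.14, 3.14, 3.14].

INTERFACE

Orientations are given as a unit quaternion [w, x, y, z].
In Python, from station import bot gives the robot as it stands.
- The arm moves only by the shell command python3 -m inch 'ROWS' [OPENING] [FORCE]. ROWS is JSON, a list of rows, each a list of 4 numbers: the shift along the tool's x, y, z in m, then the turn about the tool's z in degrees. A call has 1 to 12 rows; each row shifts and turns the commanded pose from where the row before left it, along the tool's axes as they then stand; what a row does not reach is not made up. A row lasts 1/10 s, in which the tool goes at most 50 mm and 8.59 degrees, less where a joint would pass 70% of its speed; a pose out of reach is approached as far as the arm can. A call is refused whole if a number of a shift passes 0.05 or a number of a turn 8.59, either way. A call with a gripper value outside its range is refused whole. OPENING is the finger opening in m, from 0 to 0.0854, set as the call begins (- or left out, the last holds). The fingers move at their own pace and stop on an object; FORCE is the grip in N (left out, the last holds). Time passes only in rows, so rows that do not move let the fingers close. It gives the time, the measured TCP pose, the force, the opening and the grip force at its end, in the units of the state.
- bot.get_obs(): the state, without advancing time (a new reading comes with each control period).
- bot.read_camera(name): name is "scene" or "top"; returns a dict with "color" (480x640x3 uint8, red, green, blue), "mtx" (3x3 intrinsics, pixels), "world_from_camera" (4x4, takes a point from camera to world coordinates). Camera axes: x right, y up, looking along -z (the intrinsics and any distortion apply to the point x, -y, -z); pixel columns grow to the right and rows downward; lengths in m; the calibration is good to about 2 mm. A picture is of the moment at which its call begins. There is no depth.
- bot.hand_in(): hands the job in; it is judged then, once.
The state is a dict: "t": time; "q": joint angles; "joint_vel": joint speeds; "joint_torque": joint torques, N m; "eef_pos": TCP position; "tool_rot": TCP orientation; "contact_force": force on the tool from outside, world axes, zero at the start; "torque": the same for the moment, N m; "gripper_width": opening from 0.0 (shut) to 1.0 (fully open); "grasp_force": force on a finger pad.
Only numpy, scipy, OpenCV 4.12 (cv2) and the standard library are available. Lean on these libraries where they do the work, as an engineer would, in place of code of your own. Each camera call takes 0.05 s, during which the arm holds its last target. There are 200 camera calls.

TASK

The snap-ring pliers lie on the bench with the ring already hooked on their tips. Squeeze the handles fully so that the ring is spread, bring it over the end of the grooved axle stub (the thinner, taller one) and slide it straight down level to the groove just above the pulley hub; finish there, still holding the pliers squeezed so that the ring stays spread round the groove. Never put the ring on the stub unspread, and leave the tape roll, tape measure and cup hinge alone.

Things in the scene. Friction and masses are not known exactly. Their poses are not given: they have to be found in the camera images.
- pliers: Loose snap-ring pliers lying flat, 190 mm long, about 0.17 kg, with bright steel arms and two dark rubber grips; the dark steel snap ring is on their tips. Origin on the pivot, on the bench side (the underside of grips and ring is at its z = 0); its x points from the pivot to the ring, y to the left arm, z up. The arms do not cross: squeezing the grips together spreads the ring. Arms 7 to 17 mm above the origin plane, pivot bolt up to 20 mm.
- pliers_grip (a point): Grasp point midway between the two grips and half-way up them, 65 mm behind the pivot, 12 mm above the pliers' underside; axes as the pliers. Each grip is 66 mm long, 12 mm thick, 24 mm tall. Over both grips here: about 68 mm relaxed, 42 mm squeezed to the stop, where the outer faces are parallel to the pliers' x. A spring resists with about 2 N per grip at first and 9 N at the stop; squeeze with 20 N or more to hold the stop and carry the pliers.
- ring_mid (a point): Centre of the ring's opening as it is when fully spread, half-way through the ring's 4 mm thickness; fixed in the pliers' frame 64 mm ahead of the pivot and 2 mm above their underside. The ring is 31 mm across outside and 21 mm inside when relaxed (too small for the stub); fully spread it clears a circle of 28 mm diameter round this point. The lugs are on the pivot side, the ring reaches 19 mm beyond this point when spread, 26 mm when relaxed. Axes as the pliers.
- pliers_left (a joint): Squeeze of the pliers: 0 relaxed, 0.20 rad at the stop (ring fully spread). It springs back when let go; both arms move alike.
- groove (a point): Centre of the groove of the axle stub, on its vertical axis, 54.5 mm above the bench. The groove (darker steel) is 17 mm in diameter and 9 mm tall, and its lower edge is the flat face (40 mm across) of the pulley hub, 50 mm above the bench: a level spread ring lying on that face is in the groove. The stub is fixed to the bench on a round foot 72 mm across; the pulley is 58 mm across, up to 42 mm above the bench. z up.
- axle_end (a point): Centre of the top end of the grooved axle stub, 81 mm above the bench; the stub is 23 mm in diameter with a 3 mm chamfer at the end. z up.
- plain_end (a point): Centre of the top end of the other stub, which is not to be used: 30 mm thick, without a groove, 66 mm tall, on the same kind of foot and pulley. It may stand left or right of the grooved one.
- cup_hinge: Bystander: metal cup hinge, 59x91x18 mm, loose on the bench. Origin under its centre.
- tape_roll: Bystander: roll of masking tape, 101 mm across, 25 mm tall, loose. Origin under its centre.
- measure: Bystander: tape measure, 60x80x66 mm, loose. Origin under its centre.

How it is judged:
By the outcome, as a careful person would: the job done as asked, in the order asked, and still so for the second after the job is handed in, while the arm keeps its last pose, push and grip.
It also fails if it takes over 37 s, if anything falls off the work surface, if the arm or the gripper's body presses on something with over 40 N, if the wrist force passes 120 N, or if a joint passes its speed limit or range.

## Working session

There is one attempt and no reset: what is moved stays moved. The work goes in short steps, Python scripts to look and compute and a shell command to move; the robot and the scene stay as the last step left them, time stands still between calls to the robot, and variables do not carry over. Pictures are saved under pics/ and viewed, at most 10 in all, crops included, and the job is handed in when it is done.

```bash
mkdir -p pics; ls
python3 - <<'E'
from station import bot
import cv2,numpy as np
for n in("scene","top"):
    c=bot.read_camera(n); cv2.imwrite(f"pics/{n}0.png",c["color"][:,:,::-1])
    print(n,c["mtx"],c["world_from_camera"].round(4), [k for k in c])
o=bot.get_obs(); print({k:np.round(v,3) for k,v in o.items()})
E
```

```text
pics
scene [[557.55223601   0.         318.23358348]
 [  0.         557.55223601 241.08209054]
 [  0.           0.           1.        ]] [[ 0.8267  0.4301 -0.3628  0.1527]
 [-0.5626  0.6391 -0.5244 -0.7123]
 [ 0.0063  0.6376  0.7703  0.9934]
 [ 0.      0.      0.      1.    ]] ['color', 'mtx', 'world_from_camera']
top [[561.2255703    0.         310.16494242]
 [  0.         561.2255703  240.54478657]
 [  0.           0.           1.        ]] [[ 0.0057  0.9936 -0.1124  0.4185]
 [-0.9997  0.0031 -0.0233 -0.1222]
 [-0.0228  0.1125  0.9934  1.483 ]
 [ 0.      0.      0.      1.    ]] ['color', 'mtx', 'world_from_camera']
{'t': np.float64(0.1), 'q': array([-1.246,  0.478,  0.022,  1.556, -0.012,  1.109, -0.083]), 'joint_vel': array([ 0.001, -0.003,  0.002, -0.002,  0.001,  0.   ,  0.001]), 'joint_torque': array([ 4.0000e-03, -5.9776e+01,  1.6130e+00, -2.8195e+01,  1.3000e-02,
        5.0000e-03,  0.0000e+00]), 'eef_pos': array([0.283, 0.612, 0.244]), 'tool_rot': array([-0.   ,  0.215,  0.977, -0.001]), 'contact_force': array([ 0.735, -0.487,  0.237]), 'torque': array([ 0.031, -0.027,  0.013]), 'grasp_force': np.float64(0.0), 'gripper_width': np.float64(0.997)}
```

View pics/scene0.png

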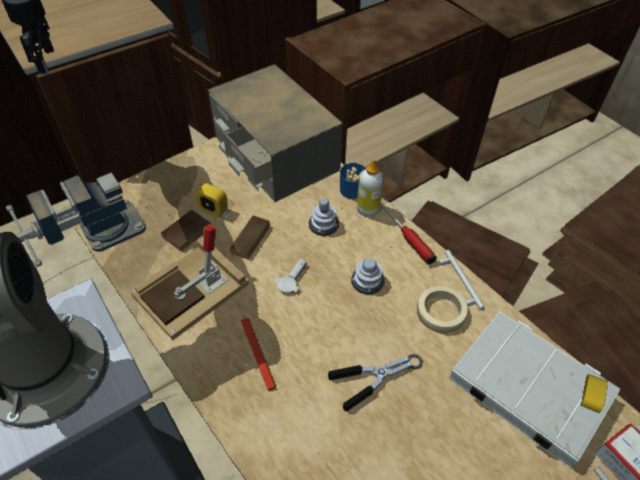

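View pics/top0.png

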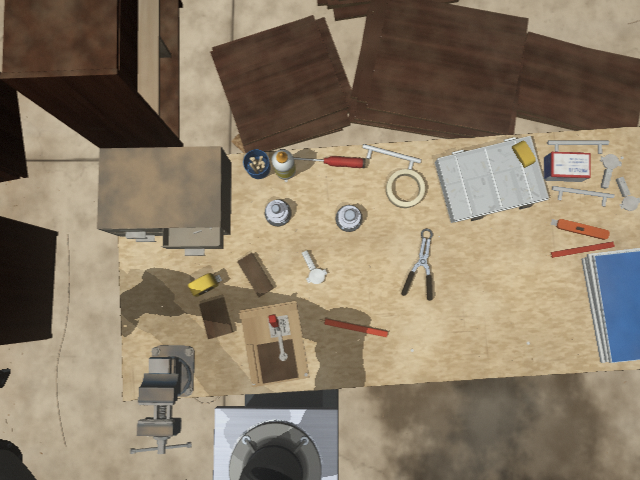

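The pliers are at top (422,262), with the ring at (427,234). The two stubs are at top (277,211) and (348,216); in the scene view they are at (322,217) and (368,275). I'll zoom in.

Run:
```python
import cv2,numpy as np
s=cv2.imread("pics/scene0.png");t=cv2.imread("pics/top0.png")
f=lambda im,u,v:cv2.resize(im[v:v+100,u:u+133],(400,300),interpolation=cv2.INTER_CUBIC)
# scale 3: origins
a=np.hstack([f(s,290,190),f(t,250,170)]);b=np.hstack([f(s,310,330),f(t,360,215)])
cv2.imwrite("pics/z0.png",np.vstack([a,b]))
```

```text
(no output)
```

View pics/z0.png

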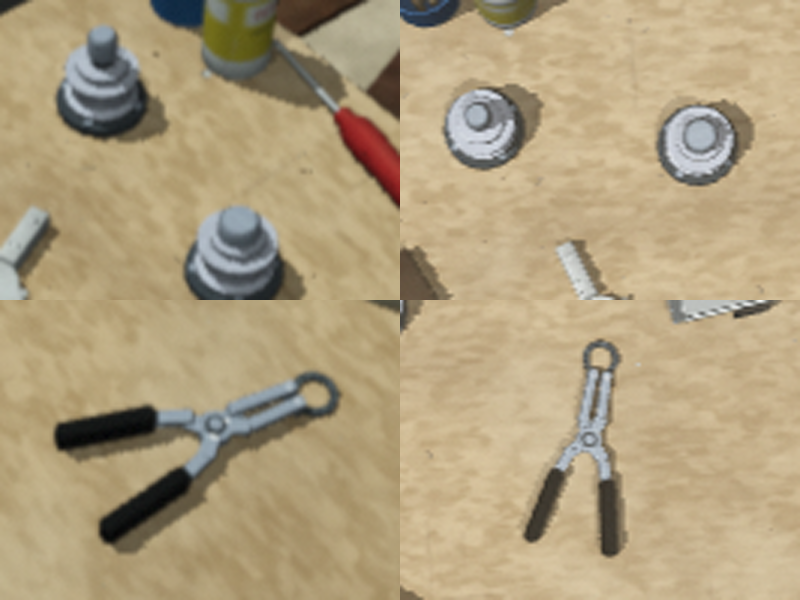

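The thinner, taller (grooved) stub is the left one: its top is at scene (324.2,201.3) and top (276.3,208.3). The pivot is at scene (381.2,371.7) and top (423.2,261.7), and the ring at scene (415.4,361.3) and top (426.8,233.7).

```bash
cat > h.py <<'E'
import numpy as np
from station import bot
def cams(): return {n:bot.read_camera(n) for n in("scene","top")}
def ray(c,u,v):
    d=np.linalg.inv(c["mtx"])@[u,v,1]; T=c["world_from_camera"]
    return T[:3,3],T[:3,:3]@(d*[1,-1,-1])
def atz(c,u,v,z):
    o,d=ray(c,u,v); return o+d*(z-o[2])/d[2]
def proj(c,p):
    T=c["world_from_camera"]; x=T[:3,:3].T@(np.array(p)-T[:3,3])*[1,-1,-1]; x=c["mtx"]@x; return x[:2]/x[2]
E
python3 - <<'E'
from h import *
C=cams()
P={"axle":(.081,(324.2,201.3),(276.3,208.3)),"pivot":(.02,(381.2,371.7),(423.2,261.7)),"ring":(.003,(415.4,361.3),(426.8,233.7)),"plain":(.066,(290+238/3.008,190+222/3.008),(250+302/3.008,170+133/3.008)),
"gl":(.012,(310+60/3.008,330+136/3.008),(360+133/3.008,215+232/3.008)),"gr":(.012,(310+108/3.008,330+231/3.008),(360+211/3.008,215+247/3.008)),
}
for k,(z,s,t) in P.items(): print(k,atz(C["scene"],*s,z).round(4),atz(C["top"],*t,z).round(4))
a=C["top"]["color"]
E
```

```text
axle [ 0.6591 -0.0023  0.081 ] [ 0.6592 -0.003   0.081 ]
pivot [ 0.5291 -0.3827  0.02  ] [ 0.5297 -0.3823  0.02  ]
ring [ 0.605  -0.3971  0.003 ] [ 0.6052 -0.3961  0.003 ]
plain [ 0.643  -0.1913  0.066 ] [ 0.6468 -0.1913  0.066 ]
gl [ 0.4466 -0.331   0.012 ] [ 0.4508 -0.3332  0.012 ]
gr [ 0.4349 -0.3988  0.012 ] [ 0.4382 -0.4001  0.012 ]
```

```bash
python3 - <<'E'
from h import *
C=cams()
def tri(s,t):
    o1,d1=ray(C["scene"],*s);o2,d2=ray(C["top"],*t)
    k=np.linalg.lstsq(np.c_[d1,-d2],o2-o1,rcond=None)[0]; return ((o1+k[0]*d1+o2+k[1]*d2)/2).round(3)
print("red",tri((209,230),(272,319)),"cabinet",tri((275,135),(225,231)),"bottle",tri((373,166),(282,157)))
E
python3 -m inch '[[0,0,-0.04,-7.1],[0,0,-0.04,-7.1],[0,0,-0.04,0],[0,0,-0.03,0]]' 0.0854 20
```

```text
red [ 0.383 -0.003  0.161] cabinet [0.588 0.095 0.237] bottle [ 0.777 -0.021  0.142]
t: 0.7
eef_pos: [0.2833, 0.613, 0.3984]
tool_rot: [0.0, 0.092, 0.996, 0.001]
contact_force: [0.2, 0.7, 0.3]
gripper_width: 0.996
grasp_force: 0.0
```

```bash
python3 -m inch '[[-0.028,-0.033,0,0],[-0.028,-0.033,0,0],[-0.028,-0.033,0,0],[-0.028,-0.033,0,0],[-0.028,-0.033,0,0],[-0.028,-0.033,0,0],[-0.028,-0.033,0,0],[-0.028,-0.033,0,0],[-0.028,-0.033,0,0],[-0.028,-0.033,0,0],[-0.028,-0.033,0,0]]'; python3 -m inch '[[-0.0045,-0.047,0,0],[-0.0045,-0.047,0,0],[-0.0045,-0.047,0,0],[-0.0045,-0.047,0,0],[-0.0045,-0.047,0,0],[-0.0045,-0.047,0,0],[-0.0045,-0.047,0,0],[-0.0045,-0.047,0,0],[-0.0045,-0.047,0,0],[-0.0045,-0.047,0,0],[-0.0045,-0.047,0,0],[0,0,0,0]]'
```

```text
t: 1.8
eef_pos: [0.5196, 0.1976, 0.3955]
tool_rot: [0.0, 0.092, 0.996, 0.0]
contact_force: [0.3, 0.3, 0.5]
gripper_width: 0.999
grasp_force: 0.0
t: 3.0
eef_pos: [0.4694, -0.3251, 0.3956]
tool_rot: [-0.0, 0.098, 0.995, -0.002]
contact_force: [-1.0, -0.8, -0.5]
gripper_width: 1.002
grasp_force: 0.0
```

```bash
python3 -m inch '[[-0.0046,-0.0454,0,0],[0,0,0.045,0],[0,0,0.045,0],[0,0,0.045,0],[0,0,0.045,0],[0,0,0.045,0],[0,0,0.045,0],[0,0,0.045,0],[0,0,0.01,0],[0,0,0,0],[0,0,0,0]]'
python3 - <<'E'
from h import *
import cv2
C=cams()
f=lambda im,u,v:cv2.resize(im[v:v+100,u:u+133,::-1],(400,300),interpolation=cv2.INTER_CUBIC)
cv2.imwrite("pics/z1.png",np.hstack([f(C["scene"]["color"],310,310),f(C["top"]["color"],360,215)]))
o=bot.get_obs();print(o["eef_pos"],o["tool_rot"],o["q"].round(3))
E
```

```text
t: 4.1
eef_pos: [0.4699, -0.3644, 0.0722]
tool_rot: [0.001, 0.092, 0.996, -0.001]
contact_force: [0.2, -0.1, -0.6]
gripper_width: 0.996
grasp_force: 0.0
[ 0.47029528 -0.3645154   0.07275208] [ 1.91280175e-03  9.23477457e-02  9.95724609e-01 -8.58985893e-04] [ 0.19   0.61   0.492  1.911 -0.423  0.72   2.315]
```

View pics/z1.png

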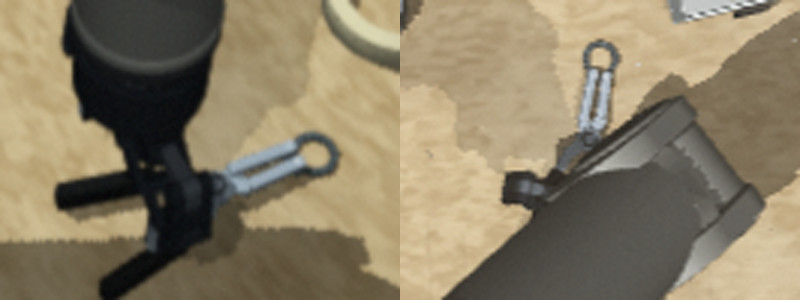

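The gripper straddles the grips. I'll make a small correction and descend.

```bash
python3 -m inch '[[0.0034,-0.0069,0,0],[0,0,0,0],[0,0,0.02,0],[0,0,0.02,0],[0,0,0.0125,0],[0,0,0,0],[0,0,0,0],[0,0,0,0]]'
```

```text
t: 5.0
eef_pos: [0.4647, -0.3701, 0.0187]
tool_rot: [0.001, 0.092, 0.996, -0.0]
contact_force: [0.9, 1.2, -0.4]
gripper_width: 1.003
grasp_force: 0.0
```

```bash
python3 -m inch '[[0,0,0.002,0],[0,0,0,0],[0,0,0,0],[0,0,0,0],[0,0,0,0],[0,0,0,0],[0,0,0,0],[0,0,0,0],[0,0,0,0],[0,0,0,0],[0,0,0,0],[0,0,0,0]]' 0 50
```

```text
t: 6.2
eef_pos: [0.4653, -0.3707, 0.0179]
tool_rot: [0.002, 0.092, 0.996, -0.001]
contact_force: [-2.8, 2.0, 14.1]
gripper_width: 0.443
grasp_force: 50.0
```

```bash
python3 -m inch '[[0,0,-0.003,0],[0,0,-0.005,0],[0,0,-0.015,0],[0,0,-0.03,0],[0,0,-0.04,0],[0,0,-0.04,0],[0,0,-0.02,0],[0,0,0,0],[0,0,0,0]]'
python3 - <<'E'
from h import *
import cv2
C=cams()
f=lambda im,u,v:cv2.resize(im[v:v+100,u:u+133,::-1],(400,300),interpolation=cv2.INTER_CUBIC)
cv2.imwrite("pics/z2.png",np.hstack([f(C["scene"]["color"],330,260),f(C["top"]["color"],370,190)]))
o=bot.get_obs();print(o["eef_pos"],o["tool_rot"],o["gripper_width"],o["q"].round(3))
E
```

```text
t: 7.1
eef_pos: [0.464, -0.3692, 0.169]
tool_rot: [0.0, 0.092, 0.996, 0.0]
contact_force: [1.0, 0.5, -2.9]
gripper_width: 0.438
grasp_force: 50.5
[ 0.46340327 -0.36873659  0.16753819] [-1.14094456e-03  9.22803918e-02  9.95732204e-01  6.36537372e-04] 0.4356884744579247 [ 0.131  0.481  0.58   1.861 -0.33   0.899  2.254]
```

View pics/z2.png

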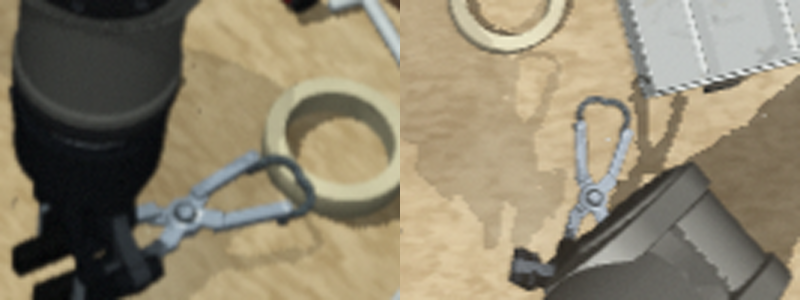

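Run:
```python
from h import *
C=cams(); o=bot.get_obs(); print(o["eef_pos"],o["tool_rot"])
def tri(s,t):
    o1,d1=ray(C["scene"],*s);o2,d2=ray(C["top"],*t)
    k=np.linalg.lstsq(np.c_[d1,-d2],o2-o1,rcond=None)[0]; return ((o1+k[0]*d1+o2+k[1]*d2)/2).round(4),np.linalg.norm(o1+k[0]*d1-o2-k[1]*d2)
g=lambda a,b:((330+a[0]/3.008,260+a[1]/3.008),(370+b[0]/3.008,190+b[1]/3.008))
print("pivot",tri(*g((184,212),(193,197))))
# arm tips (left/right) where arms meet the ring
print("Ltip",tri(*g((255,158),(180,126))),"Rtip",tri(*g((297,212),(226,128))))
```

```text
[ 0.46342904 -0.36894638  0.16736699] [-1.29449370e-03  9.23424752e-02  9.95726313e-01  5.48855991e-04]
pivot (array([ 0.5334, -0.3821,  0.1673]), np.float64(0.00048435750775351923))
Ltip (array([ 0.5909, -0.3747,  0.1631]), np.float64(0.003586773349429395)) Rtip (array([ 0.5908, -0.4126,  0.1553]), np.float64(0.0045469098355868515))
```

The ring is spread, with the pliers held about level. I'll carry them to a point above the grooved stub.

```bash
python3 -m inch '[[0,0,0,-5.3],[0,0,0,-5.3],[-0.0067,0.0366,0,0],[-0.0067,0.0366,0,0],[-0.0067,0.0366,0,0],[-0.0067,0.0366,0,0],[-0.0067,0.0366,0,0],[-0.0067,0.0366,0,0],[-0.0067,0.0366,0,0],[-0.0067,0.0366,0,0],[-0.0067,0.0366,0,0],[-0.0067,0.0366,0,0]]'; python3 -m inch '[[0,0,0,0],[0,0,0,0],[0,0,0,0]]';  python3 - <<'E'
from h import *
import cv2
C=cams()
f=lambda im,u,v:cv2.resize(im[v:v+75,u:u+100,::-1],(400,300),interpolation=cv2.INTER_CUBIC)
cv2.imwrite("pics/z3.png",np.hstack([f(C["scene"]["color"],260,150),f(C["top"]["color"],230,170)]))
o=bot.get_obs();print(o["eef_pos"],o["tool_rot"],o["gripper_width"],o["q"].round(3))
E
```

```text
t: 8.5
eef_pos: [0.5307, -0.0022, 0.168]
tool_rot: [-0.001, 0.0, 1.0, -0.0]
contact_force: [0.0, -0.7, -2.9]
gripper_width: 0.436
grasp_force: 50.6
t: 8.8
eef_pos: [0.5306, -0.0049, 0.1683]
tool_rot: [-0.001, 0.001, 1.0, -0.0]
contact_force: [-0.4, -0.7, -1.9]
gripper_width: 0.441
grasp_force: 50.6
[ 0.53079239 -0.00515085  0.16853913] [-3.34960884e-04  1.22679901e-03  9.99999149e-01 -2.90817110e-04] 0.44060280128230306 [-0.498  0.36   0.482  1.999 -0.222  0.834  1.676]
```

View pics/z3.png

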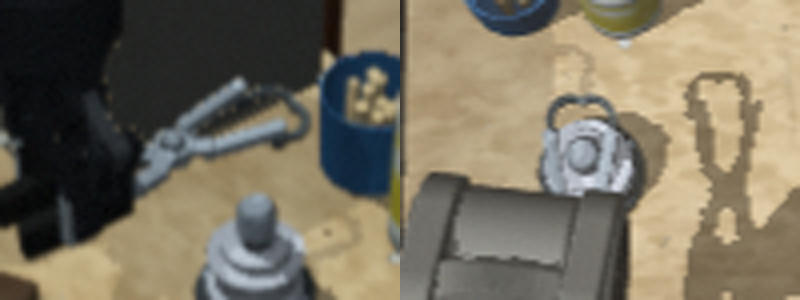

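Run:
```python
from h import *
C=cams(); S,T=C["scene"],C["top"]
print("far",atz(T,230+183.5/4,170+97/4,.1525),"tipmid top",atz(T,230+183.5/4,170+133/4,.1675))
for z in(.1575,.1625,.1675): print("tipmid scene",z,atz(S,260+262/4,150+107/4,z),"top",atz(T,230+183.5/4,170+133/4,z))
print("pivot scene",atz(S,260+172/4,150+143/4,.1705))
print(bot.get_obs()["eef_pos"])
```

```text
far [ 0.68127337 -0.00765902  0.1525    ] tipmid top [ 0.65654394 -0.00922463  0.1675    ]
tipmid scene 0.1575 [ 0.66039324 -0.00341041  0.1575    ] top [ 0.65835317 -0.00836549  0.1575    ]
tipmid scene 0.1625 [ 0.65735632 -0.00765047  0.1625    ] top [ 0.65744855 -0.00879506  0.1625    ]
tipmid scene 0.1675 [ 0.6543194  -0.01189053  0.1675    ] top [ 0.65654394 -0.00922463  0.1675    ]
pivot scene [ 0.59814688 -0.01042583  0.1705    ]
[ 0.53097783 -0.00484094  0.16872161]
```

```bash
python3 -m inch '[[0.003,0.0055,0,0],[0,0,0.02,0],[0,0,0.02,0],[0,0,0.015,0],[0,0,0,0],[0,0,0,0],[0,0,0,0]]';  python3 - <<'E'
from h import *
import cv2
C=cams()
f=lambda im,u,v:cv2.resize(im[v:v+60,u:u+80,::-1],(400,300),interpolation=cv2.INTER_CUBIC)
cv2.imwrite("pics/z4.png",np.hstack([f(C["scene"]["color"],280,170),f(C["top"]["color"],240,180)]))
o=bot.get_obs();print(o["eef_pos"],o["tool_rot"],o["gripper_width"],o["q"].round(3))
E
```

```text
t: 9.7
eef_pos: [0.5288, 0.0019, 0.1147]
tool_rot: [0.001, 0.0, 1.0, 0.0]
contact_force: [0.6, -0.2, -2.6]
gripper_width: 0.438
grasp_force: 50.6
[0.52885531 0.00196551 0.11469534] [8.46294683e-04 3.61780301e-05 9.99999622e-01 1.96326687e-04] 0.4381828159398953 [-0.472  0.438  0.441  2.042 -0.279  0.717  1.715]
```

View pics/z4.png

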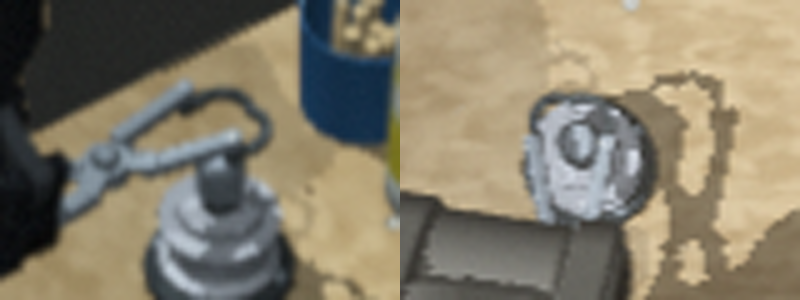

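Run:
```python
from h import *
import cv2
C=cams(); S,T=C["scene"],C["top"]
t=lambda a,b,z:atz(T,240+a/5,180+b/5,z).round(4)
s=lambda a,b,z:atz(S,280+a/5,170+b/5,z).round(4)
print("far",t(171,92,.098),"tipmid",t(170,133,.111),"stubtop",t(178,145,.081))
for z in(.107,.111,.114): print("tipmid scene",z,s(213,111.5,z))
print("pivot",s(108,158,.117))
def crop(c,u,v,n,w=50,h=37):
    im=cv2.resize(c["color"][v:v+h,u:u+w,::-1],(400,296),interpolation=cv2.INTER_CUBIC)
    return im
cv2.imwrite("pics/z5.png",np.hstack([crop(S,300,180,0),crop(T,250,190,0)]))
```

```text
far [0.6815 0.0011 0.098 ] tipmid [6.583e-01 2.000e-04 1.110e-01] stubtop [ 0.6574 -0.0013  0.081 ]
tipmid scene 0.107 [0.6574 0.0022 0.107 ]
tipmid scene 0.111 [ 0.6551 -0.001   0.111 ]
tipmid scene 0.114 [ 0.6534 -0.0035  0.114 ]
pivot [ 0.598  -0.0037  0.117 ]
```

View pics/z5.png

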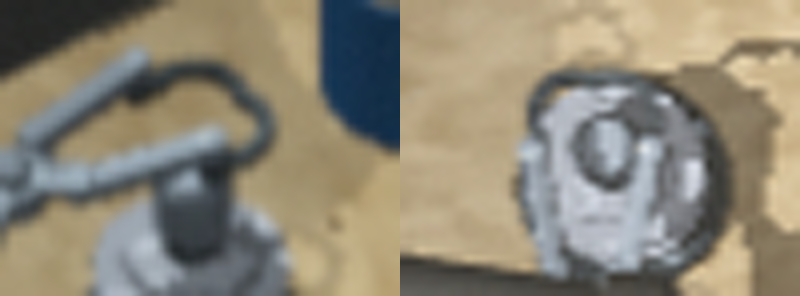

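The ring is about 3 mm to the +y side of the stub and about 2.5 mm too far ahead in x. I'll correct this and lower the ring to just round the chamfer, watching the force.

```bash
python3 -m inch '[[0.0025,-0.003,0,0],[0,0,0,0],[0,0,0,0],[0,0,0,0]]'; python3 -m inch '[[0,0,0.005,0],[0,0,0.005,0],[0,0,0.004,0],[0,0,0,0],[0,0,0,0]]'; python3 -m inch '[[0,0,0.003,0],[0,0,0,0],[0,0,0,0]]'
```

```text
t: 10.3
eef_pos: [0.5257, -0.0011, 0.1138]
tool_rot: [0.0, -0.0, 1.0, 0.0]
contact_force: [-0.5, 0.4, -1.5]
gripper_width: 0.44
grasp_force: 50.6
t: 10.8
eef_pos: [0.5256, -0.0012, 0.0996]
tool_rot: [-0.0, 0.0, 1.0, -0.0]
contact_force: [0.2, 0.1, -1.2]
gripper_width: 0.439
grasp_force: 50.6
t: 11.1
eef_pos: [0.5257, -0.0011, 0.0968]
tool_rot: [-0.0, -0.0, 1.0, 0.0]
contact_force: [-0.7, -0.2, -1.3]
gripper_width: 0.44
grasp_force: 50.6
```

```bash
python3 -m inch '[[0,0,0.002,0],[0,0,0.002,0],[0,0,0,0],[0,0,0,0]]'
python3 - <<'E'
from h import *
import cv2
C=cams();S,T=C["scene"],C["top"]
crop=lambda c,u,v:cv2.resize(c["color"][v:v+37,u:u+50,::-1],(400,296),interpolation=cv2.INTER_CUBIC)
cv2.imwrite("pics/z6.png",np.hstack([crop(S,300,190),crop(T,250,190)]))
E
```

```text
t: 11.5
eef_pos: [0.5256, -0.0011, 0.0927]
tool_rot: [-0.0, -0.0, 1.0, -0.0]
contact_force: [0.2, -0.7, -1.2]
gripper_width: 0.439
grasp_force: 50.6
```

View pics/z6.png

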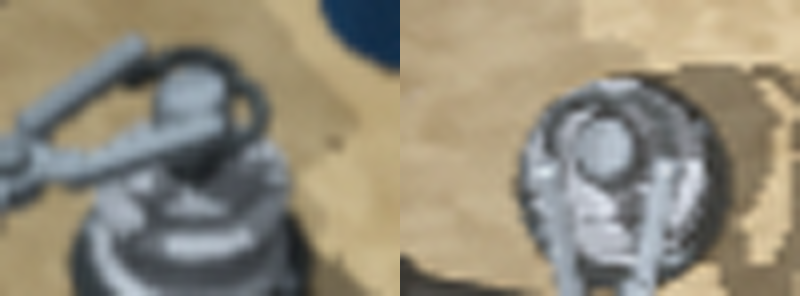

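In both views the stub top is inside the spread ring, centred in y, with no contact. I'll keep going down slowly.

```bash
python3 -m inch '[[0,0,0.002,0],[0,0,0.002,0],[0,0,0,0],[0,0,0,0]]'; python3 -m inch '[[0,0,0.002,0],[0,0,0.002,0],[0,0,0,0],[0,0,0,0]]'
```

```text
t: 12.0
eef_pos: [0.5256, -0.0011, 0.0887]
tool_rot: [-0.0, -0.0, 1.0, -0.0]
contact_force: [-0.2, 0.2, -1.9]
gripper_width: 0.441
grasp_force: 50.6
t: 12.4
eef_pos: [0.5256, -0.0011, 0.0847]
tool_rot: [-0.0, -0.0, 1.0, -0.0]
contact_force: [-1.0, 1.0, -2.1]
gripper_width: 0.441
grasp_force: 50.6
```

```bash
python3 -m inch '[[0,0,0.002,0],[0,0,0.002,0],[0,0,0.002,0],[0,0,0,0],[0,0,0,0]]'; python3 -m inch '[[0,0,0.002,0],[0,0,0.002,0],[0,0,0,0],[0,0,0,0]]'
```

```text
t: 12.9
eef_pos: [0.5256, -0.0011, 0.0787]
tool_rot: [-0.0, -0.0, 1.0, -0.0]
contact_force: [-0.2, -0.1, -2.3]
gripper_width: 0.44
grasp_force: 50.6
t: 13.3
eef_pos: [0.5256, -0.0011, 0.0747]
tool_rot: [-0.0, -0.0, 1.0, -0.0]
contact_force: [-0.4, -0.2, -1.6]
gripper_width: 0.438
grasp_force: 50.6
```

```bash
for i in 1; do python3 -m inch '[[0,0,0.001,0],[0,0,0.001,0],[0,0,0,0],[0,0,0,0]]'; python3 -m inch '[[0,0,0.001,0],[0,0,0.001,0],[0,0,0,0],[0,0,0,0]]'; python3 -m inch '[[0,0,0.001,0],[0,0,0,0],[0,0,0,0]]'; done
python3 - <<'E'
from h import *
import cv2
C=cams();S,T=C["scene"],C["top"]
crop=lambda c,u,v:cv2.resize(c["color"][v:v+37,u:u+50,::-1],(400,296),interpolation=cv2.INTER_CUBIC)
cv2.imwrite("pics/z7.png",np.hstack([crop(S,300,195),crop(T,250,190)]))
s=bot.get_obs();print(s["torque"])
E
```

```text
t: 13.7
eef_pos: [0.5257, -0.0011, 0.0728]
tool_rot: [-0.0, -0.0, 1.0, 0.0]
contact_force: [0.5, -0.4, -1.3]
gripper_width: 0.44
grasp_force: 50.6
t: 14.1
eef_pos: [0.5257, -0.0011, 0.0707]
tool_rot: [-0.0, -0.0, 1.0, -0.0]
contact_force: [-0.0, 0.4, -0.9]
gripper_width: 0.44
grasp_force: 50.6
t: 14.4
eef_pos: [0.5257, -0.0011, 0.0698]
tool_rot: [-0.0, -0.0, 1.0, 0.0]
contact_force: [-0.8, -0.9, -1.9]
gripper_width: 0.439
grasp_force: 50.6
[ 0.03361286  0.12789213 -0.01922814]
```

```bash
python3 -m inch '[[0,0,0.001,0],[0,0,0,0],[0,0,0,0]]'; python3 -m inch '[[0,0,0.001,0],[0,0,0,0],[0,0,0,0]]';  python3 -c '
from station import bot
print(bot.get_obs()["torque"])'
```

```text
t: 14.8
eef_pos: [0.5258, -0.0011, 0.0688]
tool_rot: [0.0, -0.0, 1.0, 0.0]
contact_force: [-0.2, 0.0, -1.2]
gripper_width: 0.439
grasp_force: 50.7
t: 15.1
eef_pos: [0.5258, -0.0011, 0.0679]
tool_rot: [0.0, 0.0, 1.0, 0.0]
contact_force: [-1.0, 0.1, -0.8]
gripper_width: 0.441
grasp_force: 50.7
[-0.03274121 -0.0064658  -0.06201484]
```

```bash
python3 -m inch '[[0,0,0.001,0],[0,0,0,0],[0,0,0,0]]';  python3 - <<'E'
from h import *
import cv2
C=cams();S,T=C["scene"],C["top"]
print(bot.get_obs()["torque"])
crop=lambda c,u,v:cv2.resize(c["color"][v:v+37,u:u+50,::-1],(400,296),interpolation=cv2.INTER_CUBIC)
cv2.imwrite("pics/z8.png",np.hstack([crop(S,295,195),crop(T,250,190)]))
E
```

```text
t: 15.4
eef_pos: [0.5258, -0.0011, 0.0669]
tool_rot: [0.0, -0.0, 1.0, 0.0]
contact_force: [-2.2, 0.2, 2.1]
gripper_width: 0.442
grasp_force: 50.8
[-0.01901077  0.0417735   0.02926375]
```

View pics/z8.png

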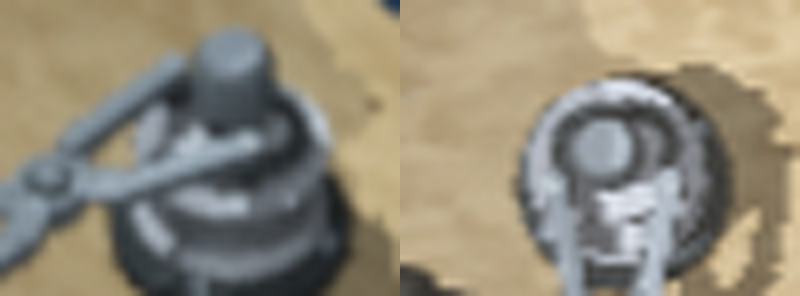

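The ring is spread round the stub and rests lightly on the hub face, in the groove. The force has changed by about 3 N upward and the grip is still 50 N.

```bash
python3 -c '
from station import bot
print(bot.hand_in())'
```

```text
the job is handed in; nothing more can be done
None
```

I handed the job in at about 15.5 s: the ring is fully spread and down on the hub face at the groove of the grooved stub, with the pliers still squeezed at 50 N; the judge's verdict was not shown.

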